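# Put up the keyhole bracket and hang the clay scraper on it

## Robot

A 7-joint arm with a two-finger parallel gripper is mounted at the origin on the work surface. World frame = base frame: x ahead of the robot, y to its left, z up, the work surface at z = 0. Lengths are in m, angles in rad, forces in N, time in s.
With the tool pointing down it reaches from about 0.4 to 0.85 m from the base axis. Payload 10.4 kg.
Tool frame: the origin (TCP) lies midway between the tips of the shut fingers; the grasp point (between the pads) lies 19 mm behind it; z points along the fingers, y is the line along which they close (so a half turn about z gives the same grasp; the last joint's range is limited). The gripper opens to 85 mm and grips with 20 to 120 N. Pads are 22 mm wide; open, the fingers measure 114 mm over their backs; the gripper's body (76 mm by 85 mm) begins 54 mm behind the grasp point. The pads swing forward as they close: fully open they stand 13 mm farther back than shut.
Start: joints at [-1.362, 0.332, -0.065, 1.46, 0.022, 1.35, -0.088], TCP at [0.144, 0.608, 0.231] pointing down, gripper open.
Joint ranges: [-2.6, 2.6], [-0.5, 2.12], [-1.47, 1.34], [0.16, 2.42], [-1.27, 4.41], [0.06, 2.06], [-2.6, 2.6]. Speed limits (rad/s): [2.22, 2.22, 2.79, 2.79, 3.14, 3.14, 3.14].

## Interface

Orientations are given as a unit quaternion [x, y, z, w].
In Python, from workcell import get_obs, camera, camera_params, hand_in gives the robot as it stands.
- The arm moves only by the tool carry_out, never from a script. Its argument "commands" is a list that holds one entry, the list of rows, each a list of 6 numbers: the shift along the tool's x, y, z in units of 40 mm (1.0 is 40 mm), then the turn, a rotation vector about the tool's x, y, z in units of 6 degrees (1.0 is 6 degrees). In form: [[[x, y, z, ax, ay, az], ...]]. A call has 1 to 20 rows; each row shifts and turns the commanded pose from where the row before left it, along the tool's axes as they then stand; what a row does not reach is not made up. A row lasts 1/12 s, in which the tool goes at most 41.7 mm and 7.16 degrees, less where a joint would pass 70% of its speed; a pose out of reach is approached as far as the arm can. A call is refused whole if a number of a shift passes 1 or a number of a turn 1, either way. A call with a gripper value outside its range is refused whole. "hand" is the closure, from -1 (fully open) to 1 (shut), set as the call begins (left out, the last holds). The fingers move at their own pace and stop on an object; "force" is the grip in N (left out, the last holds). Time passes only in rows, so rows that do not move let the fingers close. It gives the time, the measured TCP pose, the force, the opening and the grip force at its end, in the units of the state.
- get_obs(): the state, without advancing time (a new reading comes with each control period).
- camera(name): name is "scene" or "top" or "wrist"; returns the picture (420x560x3 uint8, red, green, blue); there is no depth.
- camera_params(name): a dict with "mtx" (3x3 intrinsics, pixels), "R" (3x3) and "t" (3): a world point X has camera coordinates R X + t. Camera axes: x right, y down, z forward; pixel columns grow to the right and rows downward; lengths in m; the calibration is good to about 2 mm. The wrist camera is an equidistant fisheye: a pixel r from the principal point sees the ray r / f radians off the axis. A picture is of the moment at which its call begins: read the wrist's pose just before it. camera_params takes no time and is no camera call; for the wrist camera it gives the pose at the moment of the call.
- hand_in(): hands the job in; it is judged then, once.
The state is a dict: "clock": time; "joint_pos": joint angles; "joint_velocities": joint speeds; "tau": joint torques, N m; "position": TCP position; "ee_rot": TCP orientation; "ft_force": force on the tool from outside, world axes, zero at the start; "torque": the same for the moment, N m; "grip_width": opening from 0.0 (shut) to 1.0 (fully open); "grasp_force": force on a finger pad.
Only numpy, scipy, OpenCV 4.12 (cv2) and the standard library are available. Lean on these libraries where they do the work, as an engineer would, in place of code of your own. Each camera call takes 0.05 s, during which the arm holds its last target. There are 200 camera calls.

## Task

Take the bracket with the long peg out of its slotted block and hang it on the stand: pass the round part of its keyhole over the screw head, slide it fully down so the screw sits at the top of the narrow slot, and let go of it. Then take the clay scraper out of its block and hang it by its eye on the bracket's peg, so that both hang freely and at rest. Leave everything else on the bench where it is.

Things in the scene. Friction and masses are not known exactly. Their poses are not given: they have to be found in the camera images.
- stand: Fixed wooden stand: foot 110 x 100 x 18 high (x -90 to 20, y -50 to 50) and an upright post 20 wide in y, 26 thick (x -16 to 10), top at 212. Its x axis points the way the screw sticks out (away from the robot, give or take 17 degrees), z up. Origin: on the bench, 10 behind the post's screw face, centred in y.
- screw (a point): Middle of the bare shank of the steel screw in the post, 190 above the bench, 5.5 out from the post's face. Level shank 6 in diameter, 11 of it bare between post and head; head 16 in diameter, 4 thick (outer face 9.5 from this point along the stand's +x). Axes as the stand's.
- bracket: Loose upright aluminium plate 6 thick (x), 56 wide (y), 125 high, about 160 g, with a keyhole and a peg out of its +x face. Origin: middle of the lower edge; x along the peg, z up. Starts upright, lower 24 in the slot of its block, lower edge 8 above the bench; its side edges can be gripped near the top. Hung up, its x axis agrees with the stand's and its back is against the post.
- keyhole_entry (a point): Centre of the keyhole's round entry hole, 24 in diameter, at mid-thickness, 60 above the bracket's lower edge. From it a slot 11 wide runs up to 90 above the lower edge.
- keyhole_seat (a point): Where the screw's axis lies when the bracket is fully hung: at mid-thickness, 87 above the bracket's lower edge, 27 above the entry hole's centre, 3 below the end of the slot.
- peg_end (a point): On the peg's axis at its outer end, 90 out from the plate's middle, 34 above the bracket's lower edge. The level steel peg is 8 in diameter; its tip turns up 6, so at the end the metal reaches from 4 below to 10 above the axis, and 4.5 beyond this point.
- scraper: Loose clay scraper, about 130 g: steel blade 80 wide (y), 4 thick (x), below a wooden handle 50 wide, 12 thick, from 60 to 112 above the lower edge, with a round eye through it along x. Origin: middle of the blade's lower edge; z up. Starts upright, lower 24 in the slot of its block, lower edge 8 above the bench. Either face may go on the peg first.
- scraper_eye (a point): Centre of the scraper's eye, a hole 24 in diameter, mid-thickness, 86 above its lower edge. Hanging on the peg, it lies 8 below the peg's axis.
- block_bracket: Fixed wooden block 60 (x) x 92 (y) x 32 high, slot 24 deep along y, in which the bracket starts, with the same yaw. Origin: middle of its underside.
- block_scraper: The like block in which the scraper starts, with the same yaw. The three blocks swap places between episodes.
- strip: Bystander: plain aluminium plate 6 x 56 x 115 high with two small square holes and no peg, standing in a third slotted block. Origin: middle of its lower edge.
- hammer: Bystander: hammer lying on the bench.
- screwdriver: Bystander: screwdriver lying on the bench between the blocks and the stand.
- mug: Bystander: stoneware mug, 92 high, with brushes up to 220 high.
- vase: Bystander: white vase, 200 high, 124 across.
- jar: Bystander: glass jar, 100 high, 70 across.
Mind the look-alikes: they are no part of the job. What is meant by the scraper is not red, and is the larger of those in its own colour.

How it is judged:
On the way, in this order (a step that is already met when the one before it is completed fails the run):
1. the bracket is lifted clear of its block (height (world z) of bracket above 0.045 m), for 0.1 s.
2. the screw head is through the round part of the keyhole (x of screw in the frame of bracket between -0.006 and 0.006 m and y of screw in the frame of bracket between -0.009 and 0.009 m and z of screw in the frame of bracket between 0.046 and 0.074 m), for 0.02 s.
3. the bracket hangs with the screw at the top of the narrow slot, let go of (distance between screw and keyhole_seat below 0.007 m and angle between bracket's own z axis and vertical below 0.15 rad and angle between the x axis of bracket and the x axis of stand, either way round below 0.3 rad and contact force between the fingers and bracket below 0.1 N), for 0.3 s.
4. the scraper is lifted out of its block (height (world z) of scraper above 0.034 m), for 0.1 s.
At the end, for the whole second after the job is handed in: Slot seat within 7 mm of the screw shank's middle; bracket within 0.15 rad of vertical, 0.3 rad of the stand's direction. Scraper eye 8 to 92 mm out along the peg, within 9 mm sideways, 2 to 14 mm below its axis; scraper within 0.3 rad of vertical. Both at rest (0.02 m/s, 0.3 rad/s) (distance between screw and keyhole_seat below 0.007 m and angle between bracket's own z axis and vertical below 0.15 rad and angle between the x axis of bracket and the x axis of stand, either way round below 0.3 rad and x of scraper_eye in the frame of bracket between 0.008 and 0.092 m and y of scraper_eye in the frame of bracket between -0.009 and 0.009 m and z of scraper_eye in the frame of bracket between 0.02 and 0.032 m and angle between scraper's own z axis and vertical below 0.3 rad and linear speed of each of bracket, scraper below 0.02 m/s and angular speed of each of bracket, scraper below 0.3 rad/s); the robot touches nothing.
It fails at once if a bystander is moved by more than 30 mm (distance of any of strip, hammer, screwdriver, mug, vase, jar from where it was at the start of the episode above 0.03 m).
It also fails if it takes over 54 s, if anything falls off the work surface, if the arm or the gripper's body presses on something with over 40 N, if the wrist force passes 120 N, or if a joint passes its speed limit or range.

## Working session

There is one attempt and no reset: what is moved stays moved. The work goes in short steps, Python scripts to look and compute and a tool call to move; the robot and the scene stay as the last step left them, time stands still between calls to the robot, and variables do not carry over. Pictures are saved under pics/ and viewed, at most 10 in all, crops included, and the job is handed in when it is done.

Besides the shell and the picture viewer there is one more tool, called after ">>>" as name([rows], argument=value, ...), one row to a line, values as JSON. carry_out: Moves the arm, as the interface text tells. Its arguments: {"type":"object","properties":{"commands":{"type":"array"},"hand":{"type":"number"},"force":{"type":"number"}},"required":["commands"]}

```bash
mkdir -p pics; ls; python3 - <<'E'
from workcell import *
import cv2,numpy as np
o=get_obs();print({k:np.round(v,3).tolist() for k,v in o.items()})
for n in ['scene','top','wrist']:
    p=camera_params(n);print(n,{k:np.round(v,3).tolist() for k,v in p.items()})
    im=camera(n);cv2.imwrite(f'pics/{n}0.png',im[:,:,::-1])
a=cv2.imread('pics/scene0.png');cv2.imwrite('pics/s0.png',cv2.resize(a,(800,600),interpolation=cv2.INTER_CUBIC))
a=cv2.imread('pics/top0.png');cv2.imwrite('pics/t0.png',cv2.resize(a,(800,600),interpolation=cv2.INTER_CUBIC))
E
```

```text
pics
{'clock': 0.0, 'joint_pos': [-1.362, 0.333, -0.065, 1.461, 0.022, 1.35, -0.088], 'joint_velocities': [-0.001, -0.002, -0.002, -0.001, -0.0, -0.001, -0.0], 'tau': [-0.0, -62.543, 0.049, -39.162, 0.016, 0.01, 0.0], 'position': [0.143, 0.608, 0.231], 'ee_rot': [0.116, 0.993, -0.001, -0.0], 'ft_force': [-0.03, 0.033, -0.16], 'torque': [-0.025, -0.016, 0.018], 'grasp_force': 0.0, 'grip_width': 0.998}
scene {'mtx': [[493.517, 0.0, 284.041], [0.0, 493.517, 204.525], [0.0, 0.0, 1.0]], 'R': [[0.864, 0.504, -0.011], [0.291, -0.516, -0.805], [-0.412, 0.692, -0.593]], 't': [-0.54, -0.048, 1.758]}
top {'mtx': [[445.067, 0.0, 279.008], [0.0, 445.067, 209.243], [0.0, 0.0, 1.0]], 'R': [[0.003, -1.0, 0.008], [-0.985, -0.005, -0.172], [0.172, -0.007, -0.985]], 't': [0.048, 0.622, 1.137]}
wrist {'mtx': [[325.192, 0.0, 281.519], [0.0, 325.192, 208.51], [0.0, 0.0, 1.0]], 'R': [[0.231, 0.973, -0.001], [0.932, -0.221, 0.289], [0.281, -0.067, -0.957]], 't': [-0.625, -0.037, 0.379]}
```

View pics/s0.png

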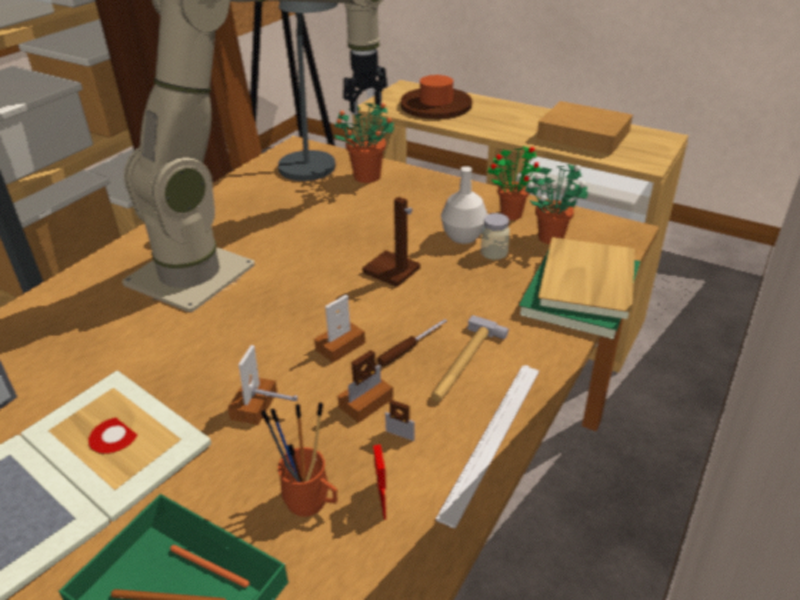

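View pics/t0.png

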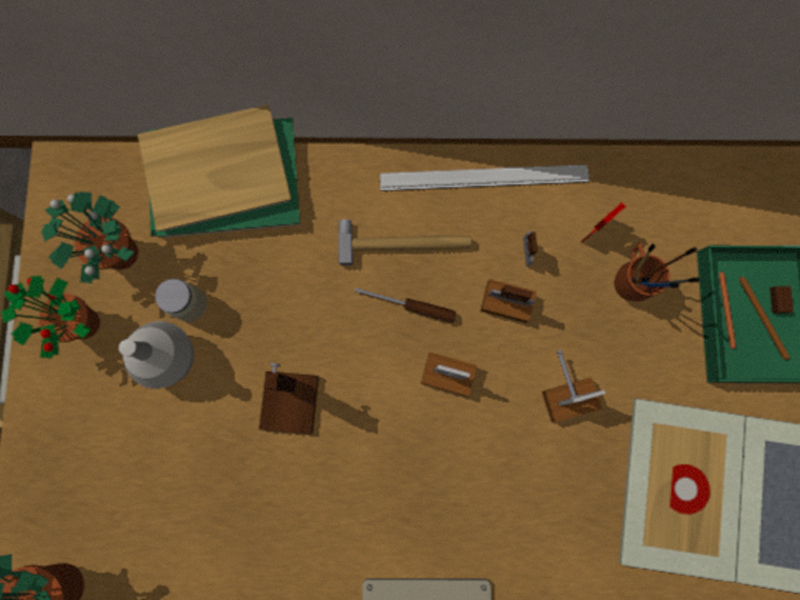

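The scene picture (800x600) shows the bracket with its peg at (250,378), the plain strip at (338,318) and the stand's post with its screw at (401,235). The candidates for the scraper are the large brown-handled one in its block at (365,375), a smaller one of the same colour at (400,420), and a red one at (380,480). In the top picture these are the bracket at (578,395), strip (453,372), scraper (512,295), small scraper (531,248), red scraper (605,222) and screw (276,366).

I choose the bracket at top (578,395) and the large brown scraper at top (512,295).

```bash
cat > h.py <<'E'
from workcell import *
import cv2,numpy as np
from scipy.spatial.transform import Rotation as Ro
def ray(n,uv,P=None):
    P=P or camera_params(n);K=np.array(P['mtx']);R=np.array(P['R']);t=np.array(P['t'])
    x=(np.array(uv,float).reshape(-1,2)-K[:2,2])/[K[0,0],K[1,1]]
    if n=='wrist':
        r=np.linalg.norm(x,axis=1,keepdims=True);d=np.hstack([x/np.maximum(r,1e-9)*np.sin(r),np.cos(r)])
    else: d=np.hstack([x,np.ones((len(x),1))])
    return -R.T@t,d@R
def onz(n,uv,z,P=None):
    c,d=ray(n,uv,P);return c+d*((z-c[2])/d[:,2])[:,None]
def pix(n,X,P=None):
    P=P or camera_params(n);K=np.array(P['mtx']);c=np.atleast_2d(X)@np.array(P['R']).T+np.array(P['t'])
    if n=='wrist':
        r=np.linalg.norm(c[:,:2],axis=1,keepdims=True);x=c[:,:2]/np.maximum(r,1e-9)*np.arctan2(r,c[:,2:])
    else: x=c[:,:2]/c[:,2:]
    return x@K[:2,:2].T+K[:2,2]
def tri(n1,u1,n2,u2,P1=None,P2=None):
    c1,d1=ray(n1,u1,P1);c2,d2=ray(n2,u2,P2)
    A=np.array([d1[0],-d2[0]]).T;s=np.linalg.lstsq(A,c2-c1,rcond=None)[0]
    a=c1+s[0]*d1[0];b=c2+s[1]*d2[0];return (a+b)/2,np.linalg.norm(a-b)
def tool(): 
    o=get_obs();return np.array(o['position']),Ro.from_quat(o['ee_rot'])
def rows(target,yawdir=None):
    # print shift in tool axes (40mm) and az turn (6 deg) to bring tool to target with tool y along yawdir, pointing down
    p,R=tool();s=R.inv().apply(np.array(target)-p)/0.04;print('shift tool units',s.round(2),'mm',((np.array(target)-p)*1e3).round(1))
    if yawdir is not None:
        y=np.array([yawdir[0],yawdir[1],0.]);y/=np.linalg.norm(y)
        if y@R.as_matrix()[:,1]<0:y=-y
        z=np.array([0,0,-1.]);T=np.stack([np.cross(y,z),y,z],1)
        print('turn units',(np.degrees((R.inv()*Ro.from_matrix(T)).as_rotvec())/6).round(2))
E
python3 - <<'E'
from h import *
q=lambda u,v:[u*.7,v*.7]
T=lambda a,z:onz('top',[q(*b) for b in a],z).round(3).tolist()
print('br',T([(560,404),(604,393),(562,352)],.133))
print('peg',T([(562,352),(575,395)],.042))
print('scr',T([(490,293),(532,299)],.12))
print('post top, foot',T([(286,382)],.212),T([(267,373),(319,375),(312,434),(261,431)],.018))
print('screw',tri('top',q(276,366),'scene',q(409,210)))
a=cv2.imread('pics/top0.png');s=cv2.imread('pics/scene0.png')
b=lambda i,x,y:cv2.resize(i[y:y+80,x:x+100],(400,320),interpolation=cv2.INTER_CUBIC)
cv2.imwrite('pics/c1.png',np.vstack([np.hstack([b(a,350,230),b(a,310,165)]),np.hstack([b(a,160,240)[:280],b(s,230,125)[:280]])]))
E
```

```text
br [[0.428, -0.224, 0.133], [0.446, -0.3, 0.133], [0.516, -0.231, 0.133]]
peg [[0.524, -0.255, 0.042], [0.445, -0.276, 0.042]]
scr [[0.621, -0.111, 0.12], [0.611, -0.185, 0.12]]
post top, foot [[0.46, 0.23, 0.212]] [[0.485, 0.298, 0.018], [0.481, 0.2, 0.018], [0.372, 0.211, 0.018], [0.377, 0.305, 0.018]]
screw (array([0.48752979, 0.25142865, 0.18879282]), np.float64(0.003092397209270345))
```

View pics/c1.png

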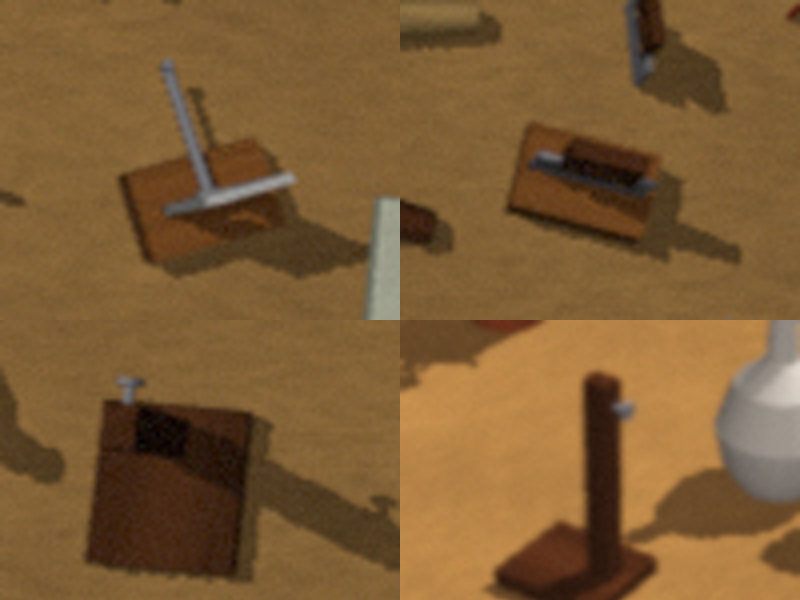

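The crop confirms the choice: a plate with a long peg in one block, and the large brown-handled scraper with a grey blade in the other. The stand's screw sticks out at crop (130,385). I start moving and look with the wrist camera on the way.

>>> carry_out([
  [[0,0,-0.45,0,0,-0.96],[0,0,-0.45,0,0,-0.96],[0,0,-0.45,0,0,-0.96],[0,0,-0.45,0,0,-0.96],[0,0,-0.45,0,0,-0.96],[-0.37,-0.84,0,0,0,0],[-0.37,-0.84,0,0,0,0],[-0.37,-0.84,0,0,0,0],[-0.37,-0.84,0,0,0,0],[-0.37,-0.84,0,0,0,0],[-0.37,-0.84,0,0,0,0],[-0.37,-0.84,0,0,0,0],[-0.37,-0.84,0,0,0,0]],
], hand=-1)

```text
clock: 1.23
position: [0.3304, 0.3792, 0.3212]
ee_rot: [-0.135, 0.991, 0.0, -0.0]
ft_force: [0.5, 0.1, -0.2]
grip_width: 1.003
grasp_force: 0.0
```

```bash
python3 - <<'E'
from h import *
import pickle
P=camera_params('wrist');im=camera('wrist');cv2.imwrite('pics/w1.png',im[:,:,::-1]);pickle.dump(P,open('w1.pkl','wb'))
o=get_obs();print(o['clock'],o['position'],o['ee_rot'],np.round(o['joint_pos'],2));print(pix('wrist',[[.487,.251,.19],[.46,.23,.212]],P))
E
```

```text
1.2833 [0.33624552 0.37316944 0.32166004] [-1.30441395e-01  9.91455145e-01 -9.19438683e-04  9.44725855e-04] [-0.99  0.02  0.07  1.63  0.    1.49  0.9 ]
[[128.90784867 302.57806427]
 [103.39205593 286.50774857]]
```

>>> carry_out([
  [[-0.08,-0.92,0,0,0,0],[-0.08,-0.92,0,0,0,0],[-0.08,-0.92,0,0,0,0],[-0.08,-0.92,0,0,0,0],[-0.08,-0.92,0,0,0,0],[-0.08,-0.92,0,0,0,0]],
])

```text
clock: 1.78
position: [0.4073, 0.1717, 0.3213]
ee_rot: [-0.135, 0.991, 0.0, 0.0]
ft_force: [0.7, 0.1, 0.3]
grip_width: 1.001
grasp_force: 0.0
```

```bash
python3 - <<'E'
from h import *
import pickle
P=camera_params('wrist');im=camera('wrist');cv2.imwrite('pics/w2.png',im[:,:,::-1]);pickle.dump(P,open('w2.pkl','wb'))
o=get_obs();print(o['clock'],o['position'],np.round(o['joint_pos'],2));print(pix('wrist',[[.487,.251,.19],[.46,.23,.212]],P))
b=[cv2.resize(cv2.imread(f'pics/w{i}.png'),(400,300)) for i in (1,2)]
cv2.imwrite('pics/w12.png',np.hstack(b))
E
```

```text
1.8333 [0.41014136 0.16447716 0.32164096] [-0.8  -0.13  0.28  1.77  0.04  1.49  1.31]
[[336.62030126 293.46369661]
 [328.50841214 276.61547624]]
```

View pics/w12.png

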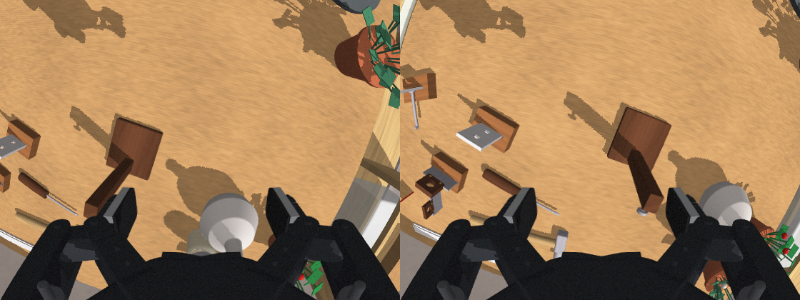

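The wrist views show the stand clearly; in the second picture the screw head is at about (640,211), which matches my estimate. On to the bracket.

>>> carry_out([
  [[0.185,-0.92,0,0,0,0],[0.185,-0.92,0,0,0,0],[0.185,-0.92,0,0,0,0],[0.185,-0.92,0,0,0,0],[0.185,-0.92,0,0,0,0],[0.185,-0.92,0,0,0,0],[0.185,-0.92,0,0,0,0],[0.185,-0.92,0,0,0,0],[0.185,-0.92,0,0,0,0],[0.185,-0.92,0,0,0,0],[0.185,-0.92,0,0,0,0],[0,0,0,0,0,0],[0,0,0,0,0,0],[0,0,0,0,0,0]],
])

```text
clock: 3.0
position: [0.4373, -0.2376, 0.321]
ee_rot: [-0.135, 0.991, 0.0, -0.0]
ft_force: [-0.2, -0.1, 0.6]
grip_width: 0.998
grasp_force: 0.0
```

```bash
python3 - <<'E'
from h import *
import pickle
P=camera_params('wrist');im=camera('wrist');cv2.imwrite('pics/w3.png',im[:,:,::-1]);pickle.dump(P,open('w3.pkl','wb'))
o=get_obs();print(o['clock'],o['position'],np.round(o['joint_pos'],2))
c=onz('top',[[412.5,277]],.133,camera_params('top'));print('bracket top',c,pix('wrist',c,P))
print('blk',onz('top',[(350+120/4,230+177/4),(350+253/4,230+138/4),(350+285/4,230+228/4),(350+152/4,230+263/4)],.032).round(3))
print('scraper top',onz('top',[[362,202]],.12).round(3), 'blk',onz('top',[(310+130/4,165+122/4),(310+260/4,165+157/4),(310+238/4,165+243/4),(310+108/4,165+210/4)],.032).round(3))
a=cv2.imread('pics/w3.png')[100:400,80:480];b=cv2.imread('pics/w2.png')[120:320,240:400]
cv2.imwrite('pics/w3c.png',np.vstack([a,np.zeros((0,400,3),np.uint8)])); cv2.imwrite('pics/w23.png',np.hstack([cv2.resize(a,(480,360)),cv2.resize(b,(288,360))]))
E
```

```text
3.05 [ 0.43741216 -0.23703571  0.32107397] [-0.49 -0.03  0.89  1.68  0.03  1.49  2.24]
bracket top [[ 0.44169083 -0.27426532  0.133     ]] [[245.80030277 178.59796224]]
blk [[ 0.451 -0.219  0.032]
 [ 0.477 -0.309  0.032]
 [ 0.418 -0.327  0.032]
 [ 0.395 -0.238  0.032]]
scraper top [[ 0.63  -0.159  0.12 ]] blk [[ 0.664 -0.123  0.032]
 [ 0.64  -0.212  0.032]
 [ 0.581 -0.195  0.032]
 [ 0.603 -0.107  0.032]]
```

View pics/w23.png

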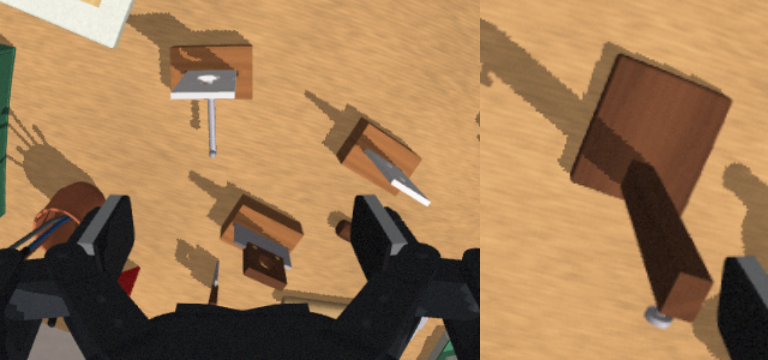

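The left part shows the bracket almost directly square to the tool: white top edge at crop (171–235, 96), peg down to (213,153), keyhole at (208,79). On the right is the stand with the screw head at (657,316). I now measure the bracket's top edge and the stand's foot and post.

```bash
python3 - <<'E'
from h import *
import pickle
P=pickle.load(open('w3.pkl','rb'));a=cv2.imread('pics/w3.png')
g=a.min(2);m=np.zeros_like(g);m[165:190,215:285]=(g[165:190,215:285]>200)
n,l,s,c=cv2.connectedComponentsWithStats(m);print(s[1:],c[1:].round(1))
k=1+np.argmax(s[1:,4]);r=cv2.minAreaRect(np.argwhere(l==k)[:,::-1].astype(np.float32));print(r)
bx=cv2.boxPoints(r);W=onz('wrist',bx,.133,P);print(W.round(4),'centre',W.mean(0).round(4),[np.linalg.norm(W[i]-W[i-1]).round(4) for i in range(4)])
# ends
e=[(W[i]-W[i-1]) for i in range(4)];v=max(e,key=np.linalg.norm);v=v*np.sign(v[1]);print('y dir',v/np.linalg.norm(v),'yaw',np.arctan2(-v[0],v[1]))
pe=onz('wrist',[[80+212.5*.8333,100+150*.8333]],.042,P);print('peg end',pe)
# stand
P=pickle.load(open('w2.pkl','rb'));f=lambda u,v:[240+(u-480)*160/288,120+v*200/360]
F=onz('wrist',[f(620,53),f(731,99),f(571,181)],.018,P);print('foot',F.round(4), [np.arctan2(*(F[1]-F[0])[[1,0]]),np.arctan2(*(F[2]-F[0])[[1,0]])])
print('post top',onz('wrist',[f(669,264),f(711,282),f(697,322),f(654,300)],.212,P).round(4),'screw',onz('wrist',[f(657,316)],.19,P).round(4))
E
```

```text
[[246 165  14   3  31]
 [222 177  53   6 260]] [[252.6 165.8]
 [248.7 179. ]]
((248.0, 179.5), (5.0, 52.0), 90.0)
[[ 0.4465 -0.299   0.133 ]
 [ 0.4323 -0.2464  0.133 ]
 [ 0.4375 -0.245   0.133 ]
 [ 0.4518 -0.2978  0.133 ]] centre [ 0.442 -0.272  0.133] [np.float64(0.0054), np.float64(0.0545), np.float64(0.0053), np.float64(0.0547)]
y dir [-0.26117309  0.96529199 -0.        ] yaw 0.26423727352131
peg end [[ 0.52137285 -0.24851483  0.042     ]]
foot [[0.3715 0.2144 0.018 ]
 [0.3808 0.3112 0.018 ]
 [0.4809 0.2064 0.018 ]] [np.float64(1.4751539051545963), np.float64(-0.07297208274006071)]
post top [[0.447  0.2411 0.212 ]
 [0.4514 0.2657 0.212 ]
 [0.4755 0.2675 0.212 ]
 [0.4681 0.2407 0.212 ]] screw [[0.4889 0.2535 0.19  ]]
```

Bracket centre (0.442, -0.272), yaw 0.264, and the tool is already aligned. Descending and gripping.

>>> carry_out([
  [[0.13,-0.9,0,0,0,0],[0,0,0.3,0,0,0],[0,0,0.8,0,0,0],[0,0,0.8,0,0,0],[0,0,0.8,0,0,0],[0,0,0.8,0,0,0],[0,0,0.8,0,0,0],[0,0,0.8,0,0,0],[0,0,0.48,0,0,0],[0,0,0,0,0,0],[0,0,0,0,0,0]],
])

```text
clock: 3.97
position: [0.4415, -0.2735, 0.0978]
ee_rot: [-0.136, 0.991, 0.0, -0.001]
ft_force: [0.3, 0.2, 0.2]
grip_width: 0.999
grasp_force: 0.0
```

>>> carry_out([
  [[0,0,0,0,0,0],[0,0,0,0,0,0],[0,0,0,0,0,0],[0,0,0,0,0,0],[0,0,0,0,0,0],[0,0,0,0,0,0],[0,0,0,0,0,0],[0,0,0,0,0,0]],
], hand=1, force=60)

```text
clock: 4.63
position: [0.443, -0.2744, 0.0998]
ee_rot: [-0.135, 0.991, 0.0, 0.001]
ft_force: [-1.3, 3.9, 9.7]
grip_width: 0.645
grasp_force: 61.4
```

```bash
python3 - <<'E'
from h import *
import pickle
P=camera_params('wrist');im=camera('wrist');cv2.imwrite('pics/w4.png',im[:,:,::-1]);pickle.dump(P,open('w4.pkl','wb'))
o=get_obs();print({k:np.round(o[k],3) for k in('clock','position','ee_rot','ft_force','torque','grip_width','grasp_force','joint_pos')})
E
```

```text
{'clock': np.float64(4.683), 'position': array([ 0.443, -0.274,  0.1  ]), 'ee_rot': array([-0.135,  0.991,  0.   ,  0.001]), 'ft_force': array([-1.641,  2.276,  8.827]), 'torque': array([0.619, 0.373, 0.007]), 'grip_width': np.float64(0.641), 'grasp_force': np.float64(61.371), 'joint_pos': array([-0.304,  0.302,  0.893,  1.928, -0.275,  1.036,  2.551])}
```

>>> carry_out([
  [[0,0,-0.2,0,0,0],[0,0,-0.3,0,0,0],[0,0,-0.5,0,0,0],[0,0,-0.7,0,0,0],[0,0,-0.8,0,0,0],[0,0,-0.8,0,0,0],[0,0,-0.8,0,0,0],[0,0,-0.6,0,0,0],[0,0,-0.3,0,0,0],[0,0,0,0,0,0]],
])

```text
clock: 5.52
position: [0.4424, -0.2754, 0.3009]
ee_rot: [-0.135, 0.991, -0.001, 0.002]
ft_force: [0.2, 0.8, -2.4]
grip_width: 0.639
grasp_force: 64.0
```

>>> carry_out([
  [[-0.05,0.4,0,0,0,0.83],[-0.11,0.6,0,0,0,0.83],[-0.11,0.8,0,0,0,0.83],[-0.11,0.8,0,0,0,0.83],[-0.11,0.8,0,0,0,0],[-0.11,0.8,0,0,0,0],[-0.11,0.8,0,0,0,0],[-0.11,0.8,0,0,0,0],[-0.11,0.8,0,0,0,0],[-0.11,0.8,0,0,0,0],[-0.05,0.5,0,0,0,0],[0,0.2,0,0,0,0],[0,0,0,0,0,0],[0,0,0,0,0,0],[0,0,0,0,0,0]],
])

```text
clock: 6.77
position: [0.4895, 0.0454, 0.2977]
ee_rot: [0.04, 0.999, -0.0, -0.0]
ft_force: [-0.1, 0.0, -2.1]
grip_width: 0.639
grasp_force: 64.2
```

```bash
python3 - <<'E'
from h import *
import pickle
P=camera_params('wrist');im=camera('wrist');cv2.imwrite('pics/w5.png',im[:,:,::-1]);pickle.dump(P,open('w5.pkl','wb'))
o=get_obs();print({k:np.round(o[k],3) for k in('clock','position','ee_rot','ft_force','torque','grip_width','grasp_force','joint_pos')})
s=camera('scene')[:,:,::-1];cv2.imwrite('pics/s5.png',s);pc=pix('scene',[o['position']])[0];print(pc,pix('wrist',[[.488,.252,.19]],P))
x,y=(pc-[60,50]).astype(int)
cv2.imwrite('pics/c5.png',np.hstack([cv2.resize(im[:,:,::-1],(480,360)),cv2.resize(s[y:y+120,x:x+100],(300,360))]))
E
```

```text
{'clock': np.float64(6.817), 'position': array([0.49 , 0.045, 0.298]), 'ee_rot': array([ 0.04 ,  0.999, -0.   , -0.   ]), 'ft_force': array([-0.059,  0.093, -1.663]), 'torque': array([-0.025,  0.02 , -0.002]), 'grip_width': np.float64(0.635), 'grasp_force': np.float64(64.154), 'joint_pos': array([-0.756, -0.021,  0.569,  1.722,  0.011,  1.437,  1.303])}
[250.03554788 145.2862489 ] [[501.0055708  187.35058295]]
```

View pics/c5.png

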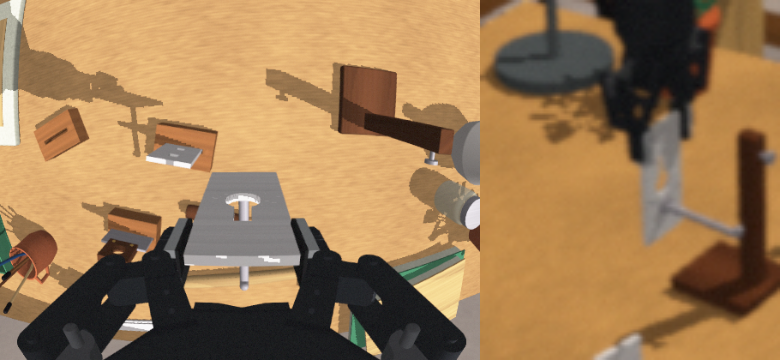

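The left picture shows the bracket held squarely, keyhole visible at (242,208), peg through it; the screw head is at (432,160), close to the predicted place. Now a precise fix of stand yaw, screw and keyhole.

```bash
python3 - <<'E'
from h import *
import pickle
P=pickle.load(open('w5.pkl','rb'));a=cv2.imread('pics/w5.png')
k=560/480
print('foot px colours',a[int(100*k),int(365*k)],a[int(128*k),int(410*k)],a[int(60*k),int(360*k)],a[int(140*k),int(448*k)])
h=cv2.cvtColor(a,cv2.COLOR_BGR2HSV)
m=((a[:,:,2]<140)&(h[:,:,1]>90)).astype(np.uint8);m[:,:380]=0;m[200:]=0;m=cv2.morphologyEx(m,cv2.MORPH_OPEN,np.ones((5,5)))
n,l,s,c=cv2.connectedComponentsWithStats(m);j=l[int(100*k),int(365*k)];print(s[j])
W=onz('wrist',np.argwhere(l==j)[:,::-1],.018,P)
# back edge: min x for each y bin ; right edge (low y): min y for each x bin
ys=np.arange(.225,.29,.003);bx=[(y,W[abs(W[:,1]-y)<.002,0].min()) for y in ys if (abs(W[:,1]-y)<.002).any()]
xs=np.arange(.385,.465,.003);by=[(x,W[abs(W[:,0]-x)<.002,1].min()) for x in xs if (abs(W[:,0]-x)<.002).any()]
for b in (bx,by):
    b=np.array(b);f=np.polyfit(b[:,0],b[:,1],1);f=np.polyfit(*b[abs(np.polyval(f,b[:,0])-b[:,1])<.003].T,1);print(f,np.std(np.polyval(f,b[:,0])-b[:,1]))
# screw blob (grey bright)
g=((h[:,:,1]<60)&(a[:,:,2]>90)).astype(np.uint8);g[:,:480]=0;g[:,525:]=0;g[:165]=0;g[200:]=0
n,l,s,c=cv2.connectedComponentsWithStats(g);print(s[1:],c[1:].round(1))
print('pred head ends',pix('wrist',[[.488,.252,.19],[.4975,.2512,.19]],P))
# bracket
o=get_obs();p,R=tool();M=R.as_matrix()
pl=lambda y,z:p-M[:,1]*y*1+np.array([0,0,-.092+z])   # bracket +y = tool +y? both candidates symmetric
X=[p+M[:,1]*y-M[:,0]*x+np.array([0,0,-.092+z]) for x,y,z in [(-.003,.028,0),(-.003,-.028,0),(-.003,.028,.125),(-.003,-.028,.125),(-.003,0,.06),(-.003,0,.048)]]
print('bracket pred /k',(pix('wrist',X,P)/k).round(1))
E
```

```text
foot px colours [ 56  84 136] [20 28 45] [114 171 221] [ 44  69 116]
[ 394   76  136  105 7071]
[0.07994704 0.3557238 ] 0.0004018977859350626
[-0.08288148  0.23899448] 0.00038402618549576365
[[496 177  15  16 123]] [[504. 186.]]
pred head ends [[501.0055708  187.35058295]
 [499.4860307  197.19944747]]
bracket pred /k [[272.5 178. ]
 [209.  178.1]
 [300.3 254.5]
 [180.5 254.5]
 [240.6 203.5]
 [240.7 197.2]]
```

```bash
python3 - <<'E'
import cv2
a=cv2.imread('pics/w5.png')[190:350,190:390]
cv2.imwrite('pics/c6.png',cv2.resize(a,(750,600),interpolation=cv2.INTER_CUBIC))
E
```

```text
(no output)
```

View pics/c6.png

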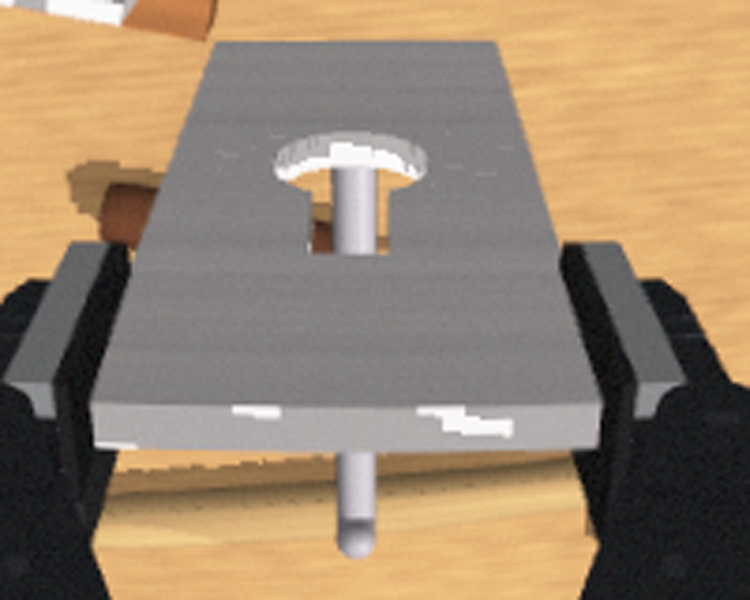

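The close view shows the plate's back face: lower corners (215,42) and (497,42), upper corners (92,403) and (600,403), entry hole lower rim (350,132), slot end (350,254). I fit its pose in the tool frame from these.

```bash
cat >> h.py <<'E'
def fitbr(uv,pts,P,p,R):
    from scipy.optimize import least_squares
    f=lambda q:R.apply(np.c_[np.array(q[:3])+Ro.from_rotvec([0,q[3],q[4]]).apply(np.array(pts)*[-1,1,-1])].reshape(-1,3))+p
    r=least_squares(lambda q:(pix('wrist',f(q),P)-uv).ravel(),[0,0,.092,0,0]);return r.x,r.fun
E
python3 - <<'E'
from h import *
import pickle
P=pickle.load(open('w5.pkl','rb'))
uv=np.array([(215,42),(497,42),(92,403),(600,403),(350,132),(350,254)])/3.75+190
pts=[(-.003,.028,0),(-.003,-.028,0),(-.003,.028,.125),(-.003,-.028,.125),(-.003,0,.048),(-.003,0,.09)]
pts1=[(x,-y,z) for x,y,z in pts]
p,R=tool()
for pp in (pts,pts1):
    q,e=fitbr(uv,pp,P,p,R);print('bracket origin in tool',q[:3].round(4),'pitch,yaw',q[3:].round(3),'res',np.abs(e).max().round(2))
E
```

```text
bracket origin in tool [0.0083 0.0028 0.0901] pitch,yaw [0.028 3.131] res 4.52
bracket origin in tool [0.0044 0.0013 0.0951] pitch,yaw [0.053 0.006] res 3.01
```

```bash
python3 - <<'E'
from h import *
import pickle
P=pickle.load(open('w5.pkl','rb'))
uv=np.array([(215,42),(497,42),(92,403),(600,403),(350,132),(350,254)])/3.75+190
pts=np.array([(-.003,-.028,0),(-.003,.028,0),(-.003,-.028,.125),(-.003,.028,.125),(-.003,0,.048),(-.003,0,.09)])
p,R=tool()
q,e=fitbr(uv,pts,P,p,R);print(e.reshape(-1,2).round(1))
i=[0,1,2,3];q,e=fitbr(uv[i],pts[i],P,p,R);print(q.round(4),e.round(1))
i=[0,1,4,5];q,e=fitbr(uv[i],pts[i],P,p,R);print(q.round(4),e.round(1))
print(p,-np.array(P['R']).T@P['t'],np.array(P['R']).round(3))
E
```

```text
[[-1.4 -0.4]
 [-3.  -0. ]
 [ 1.1 -0.3]
 [ 1.6  0.1]
 [-0.3  0.3]
 [-0.   0.2]]
[0.0043 0.0013 0.0951 0.0527 0.0054] [-1.5 -0.2 -3.1  0.1  1.1 -0.1  1.4  0.2]
[0.0057 0.0019 0.0901 0.0388 0.0016] [-1.4 -0.1 -1.4 -0.   0.7  0.1  1.3 -0. ]
[0.48966213 0.04570851 0.2980467 ] [0.41699628 0.05197629 0.44057805] [[ 0.08   0.997  0.   ]
 [ 0.955 -0.077  0.288]
 [ 0.287 -0.023 -0.958]]
```

```bash
python3 - <<'E'
from h import *
import pickle
P=pickle.load(open('w5.pkl','rb'));a=cv2.imread('pics/w5.png');h=cv2.cvtColor(a,cv2.COLOR_BGR2HSV)
g=((h[:,:,1]<60)&(a[:,:,2]>90));
for r in range(176,195):
    c=np.where(g[r,485:525])[0]
    if len(c):print(r,c.min()+485,c.max()+485,end=' | ')
S=np.array([.4815,.251,.19]);ex=np.array([.9967,-.081,0]);ey=np.array([.081,.9967,0])
print('\n',pix('wrist',[S-.0055*ex,S,S+.0055*ex,S+.0095*ex,S+.0075*ex+.008*ey,S+.0075*ex-.008*ey],P).round(1))
E
```

```text
177 503 506 | 178 503 507 | 179 503 507 | 180 503 506 | 181 501 506 | 182 502 506 | 183 502 506 | 184 502 506 | 185 496 506 | 186 498 506 | 187 499 509 | 188 499 510 | 189 498 510 | 190 497 510 | 191 500 510 | 192 504 510 | 
 [[501.5 174.8]
 [500.8 180.6]
 [500.  186.4]
 [499.3 190.5]
 [505.8 188.7]
 [493.3 188.2]]
```

The screw is at about (0.4815, 0.2525) and the stand yaw is -0.081, which the tool already has. I move to a standoff in front of the screw, then align sideways in the wrist view, where hole and screw share the depth.

>>> carry_out([
  [[-0.07,0.5,0,0,0,0],[-0.07,0.8,0,0,0,0],[-0.07,0.9,0,0,0,0],[-0.07,0.9,0,0,0,0],[-0.06,0.9,0,0,0,0],[0,0.7,0,0,0,0],[0,0.44,0.1,0,0,0],[0,0,0.4,0,0,0],[0,0,0.6,0,0,0],[0,0,0.5,0,0,0],[0,0,0.3,0,0,0],[0,0,0,0,0,0],[0,0,0,0,0,0],[0,0,0,0,0,0]],
])

```text
clock: 8.03
position: [0.5198, 0.251, 0.2235]
ee_rot: [0.039, 0.999, 0.001, 0.001]
ft_force: [0.9, 0.4, -1.3]
grip_width: 0.636
grasp_force: 64.1
```

```bash
python3 - <<'E'
from h import *
import pickle
P=camera_params('wrist');im=camera('wrist')[:,:,::-1];cv2.imwrite('pics/w7.png',im);pickle.dump(P,open('w7.pkl','wb'))
o=get_obs();print({k:np.round(o[k],4) for k in('clock','position','ee_rot','ft_force')})
s=camera('scene')[:,:,::-1];cv2.imwrite('pics/s7.png',s);pc=pix('scene',[[.5,.25,.19]])[0];print(pc)
x,y=(pc-[50,50]).astype(int)
cv2.imwrite('pics/c7.png',np.hstack([cv2.resize(im[130:370,190:390],(475,570),interpolation=cv2.INTER_CUBIC),cv2.resize(s[y:y+114,x:x+65],(325,570),interpolation=cv2.INTER_CUBIC)]))
E
```

```text
{'clock': np.float64(8.0833), 'position': array([0.5199, 0.2513, 0.2237]), 'ee_rot': array([3.860e-02, 9.993e-01, 7.000e-04, 9.000e-04]), 'ft_force': array([ 0.059 ,  0.3437, -1.9244])}
[288.91678799 147.88704945]
```

View pics/c7.png

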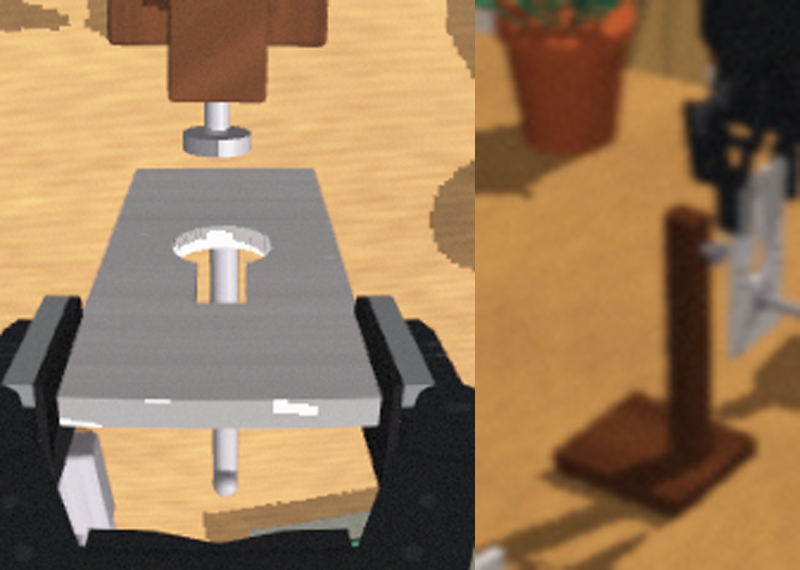

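The wrist crop shows the screw head at (217,142) and the keyhole centre at (222,245): the bracket sits about 1.2 mm too far right. The scene part shows the hole level with the screw. I shift and advance over the head, watching the force.

>>> carry_out([
  [[0,-0.03,0,0,0,0],[0.15,0,0,0,0,0],[0.15,0,0,0,0,0],[0.15,0,0,0,0,0],[0.15,0,0,0,0,0],[0.1,0,0,0,0,0],[0.08,0,0,0,0,0],[0,0,0,0,0,0],[0,0,0,0,0,0]],
])

```text
clock: 8.88
position: [0.4879, 0.2526, 0.2222]
ee_rot: [0.038, 0.999, 0.0, 0.0]
ft_force: [0.6, -0.1, -2.5]
grip_width: 0.638
grasp_force: 64.1
```

>>> carry_out([
  [[0.05,0,0,0,0,0],[0.05,0,0,0,0,0],[0,0,0,0,0,0],[0,0,0,0,0,0]],
])

```text
clock: 9.22
position: [0.484, 0.2527, 0.2221]
ee_rot: [0.038, 0.999, -0.0, 0.0]
ft_force: [0.3, -0.6, -1.7]
grip_width: 0.64
grasp_force: 64.1
```

```bash
python3 - <<'E'
from h import *
import pickle
P=camera_params('wrist');im=camera('wrist')[:,:,::-1];cv2.imwrite('pics/w8.png',im)
o=get_obs();print({k:np.round(o[k],4) for k in('clock','position','ft_force','torque')})
s=camera('scene')[:,:,::-1];cv2.imwrite('pics/s8.png',s);x,y=238,97
cv2.imwrite('pics/c8.png',np.hstack([cv2.resize(im[130:370,190:390],(475,570),interpolation=cv2.INTER_CUBIC),cv2.resize(s[y:y+114,x:x+65],(325,570),interpolation=cv2.INTER_CUBIC)]))
E
```

```text
{'clock': np.float64(9.2667), 'position': array([0.484 , 0.2527, 0.2221]), 'ft_force': array([ 0.5709, -0.7977, -0.9161]), 'torque': array([-0.1213, -0.1904,  0.0225])}
```

View pics/c8.png

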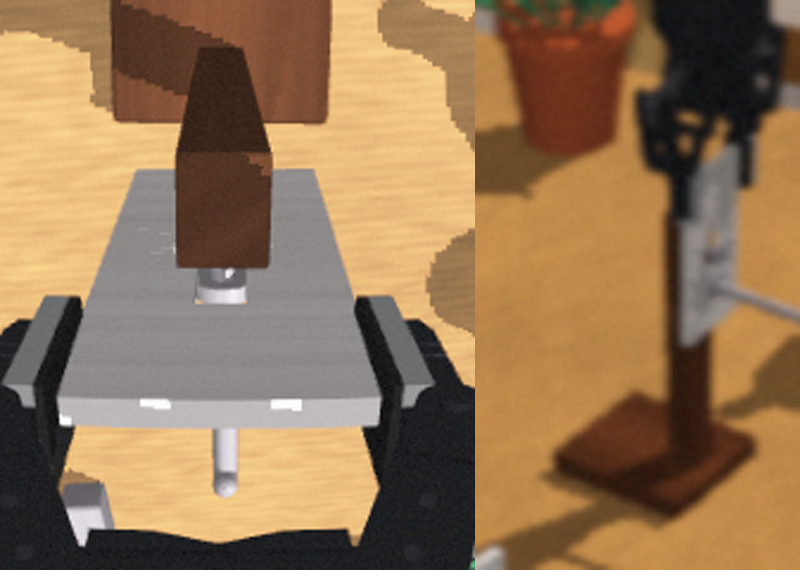

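The screw head now pokes through the plate, centred: post at 223, keyhole at 222. I press lightly towards the post to find contact.

>>> carry_out([
  [[0.04,0,0,0,0,0],[0.04,0,0,0,0,0],[0,0,0,0,0,0],[0,0,0,0,0,0]],
])

```text
clock: 9.65
position: [0.4813, 0.2528, 0.2223]
ee_rot: [0.039, 0.999, 0.0, 0.001]
ft_force: [5.6, -0.1, -3.7]
grip_width: 0.639
grasp_force: 64.0
```

>>> carry_out([
  [[-0.025,0,0,0,0,0],[0,0,0.1,0,0,0],[0,0,0.1,0,0,0],[0,0,0.1,0,0,0],[0,0,0.1,0,0,0],[0,0,0.1,0,0,0],[0,0,0.05,0,0,0],[0,0,0.04,0,0,0],[0,0,0,0,0,0]],
])

```text
clock: 10.4
position: [0.4816, 0.2529, 0.1981]
ee_rot: [0.038, 0.999, -0.0, -0.0]
ft_force: [5.1, -0.1, -3.3]
grip_width: 0.636
grasp_force: 64.1
```

>>> carry_out([
  [[0,0,0.04,0,0,0],[0,0,0.04,0,0,0],[0,0,0,0,0,0],[0,0,0,0,0,0]],
])

```text
clock: 10.73
position: [0.4816, 0.253, 0.1951]
ee_rot: [0.038, 0.999, 0.0, -0.0]
ft_force: [4.5, -0.2, -1.4]
grip_width: 0.642
grasp_force: 64.2
```

>>> carry_out([
  [[0,0,0.03,0,0,0],[0,0,0.03,0,0,0],[0,0,0,0,0,0],[0,0,0,0,0,0]],
])

```text
clock: 11.07
position: [0.482, 0.2531, 0.1941]
ee_rot: [0.038, 0.999, 0.0, 0.0]
ft_force: [0.9, -2.4, 10.0]
grip_width: 0.638
grasp_force: 65.4
```

Seated (10 N upward). Releasing, then going straight up slowly.

>>> carry_out([
  [[0,0,0,0,0,0],[0,0,0,0,0,0],[0,0,0,0,0,0],[0,0,0,0,0,0],[0,0,0,0,0,0],[0,0,0,0,0,0],[0,0,-0.3,0,0,0],[0,0,-0.5,0,0,0],[0,0,-0.5,0,0,0],[0,0,-0.5,0,0,0],[0,0,-0.5,0,0,0],[0,0,-0.5,0,0,0],[0,0,0,0,0,0],[0,0,0,0,0,0]],
], hand=-1)

```text
clock: 12.23
position: [0.4822, 0.2531, 0.3066]
ee_rot: [0.038, 0.999, 0.001, 0.001]
ft_force: [0.1, 0.5, -1.1]
grip_width: 0.998
grasp_force: 0.0
```

```bash
python3 - <<'E'
from h import *
import pickle
P=camera_params('wrist');im=camera('wrist')[:,:,::-1];cv2.imwrite('pics/w9.png',im);pickle.dump(P,open('w9.pkl','wb'))
o=get_obs();print({k:np.round(o[k],4) for k in('clock','position','ee_rot','ft_force','joint_pos')})
S=np.array([.4815,.2525,.19]);ex=np.array([.9967,-.081,0]);ey=np.array([.081,.9967,0]);ez=np.array([0,0,1])
s=camera('scene')[:,:,::-1];cv2.imwrite('pics/s9.png',s)
B=S-.0025*ex-.087*ez
pts=[B+.09*ex+.034*ez,B+.003*ex-.028*ey,B+.003*ex+.028*ey,B-.028*ey+.125*ez,B+.028*ey+.125*ez]
print('scene pred peg end, corners',pix('scene',pts).round(1)-[238,97],'wrist',pix('wrist',pts,P).round(1))
x,y=238,97
cv2.imwrite('pics/c9.png',np.hstack([cv2.resize(im[100:400,140:420],(440,470),interpolation=cv2.INTER_CUBIC),cv2.resize(s[y:y+120,x:x+90],(353,470),interpolation=cv2.INTER_CUBIC)]))
E
```

```text
{'clock': np.float64(12.2833), 'position': array([0.4817, 0.2529, 0.3054]), 'ee_rot': array([3.840e-02, 9.993e-01, 3.000e-04, 2.000e-04]), 'ft_force': array([-0.246 , -0.2664,  0.0918]), 'joint_pos': array([-0.9526,  0.1167,  0.426 ,  1.5799, -0.0487,  1.4548,  0.9704])}
scene pred peg end, corners [[68.5 70.8]
 [42.  75.4]
 [51.5 68.1]
 [40.7 42.2]
 [50.5 35.3]] wrist [[279.6 266.6]
 [254.1 180.2]
 [305.5 180.4]
 [240.3 212.2]
 [318.4 212.4]]
```

View pics/c9.png

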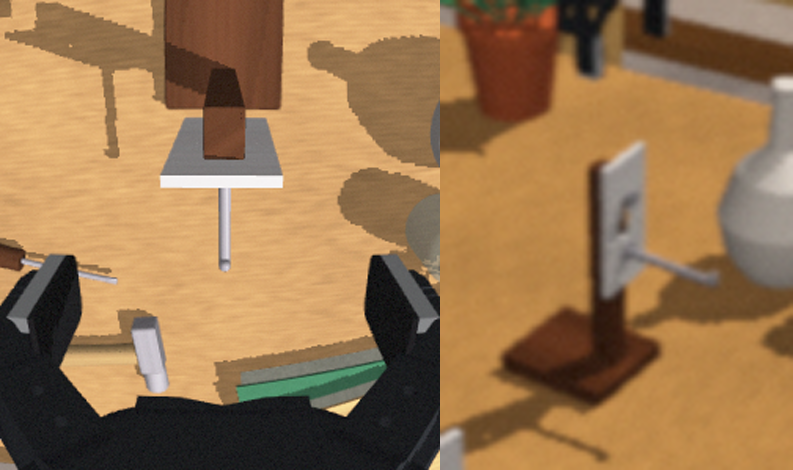

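The bracket hangs upright and flat on the post (scene crop right), with the peg straight at column 224 of the wrist crop. Now to the scraper.

>>> carry_out([
  [[-0.36,-0.84,0,0,0,0],[-0.36,-0.84,0,0,0,0],[-0.36,-0.84,0,0,0,0],[-0.36,-0.84,0,0,0,0],[-0.36,-0.84,0,0,0,0],[-0.36,-0.84,0,0,0,0],[-0.36,-0.84,0,0,0,0],[-0.36,-0.84,0,0,0,0],[-0.36,-0.84,0,0,0,0],[-0.36,-0.84,0,0,0,0],[-0.36,-0.84,0,0,0,0],[-0.32,-0.76,0,0,0,0],[0,0,0,0,0,0.86],[0,0,0,0,0,0.86],[0,0,0,0,0,0],[0,0,0,0,0,0],[0,0,0,0,0,0]],
])

```text
clock: 13.75
position: [0.6216, -0.1584, 0.3044]
ee_rot: [0.126, 0.992, 0.0, -0.0]
ft_force: [-0.3, 0.3, -0.8]
grip_width: 0.998
grasp_force: 0.0
```

```bash
python3 - <<'E'
from h import *
import pickle
P=camera_params('wrist');a=camera('wrist')[:,:,::-1].copy();cv2.imwrite('pics/w10.png',a);pickle.dump(P,open('w10.pkl','wb'))
o=get_obs();print({k:np.round(o[k],4) for k in('clock','position','ee_rot','joint_pos')})
X=np.array([.628,-.159,.12]);c=pix('wrist',[X],P)[0];print(c)
x,y=(c-[60,70]).astype(int);cv2.imwrite('pics/c10.png',cv2.resize(a[y:y+120,x:x+120],(600,600),interpolation=cv2.INTER_CUBIC));print(x,y)
E
```

```text
{'clock': np.float64(13.8), 'position': array([ 0.6217, -0.1584,  0.3046]), 'ee_rot': array([ 1.265e-01,  9.920e-01,  2.000e-04, -2.000e-04]), 'joint_pos': array([-0.3507,  0.4061,  0.7474,  1.3264, -0.2726,  1.5124,  1.6882])}
[281.5706593  190.81256911]
221 120
```

View pics/c10.png

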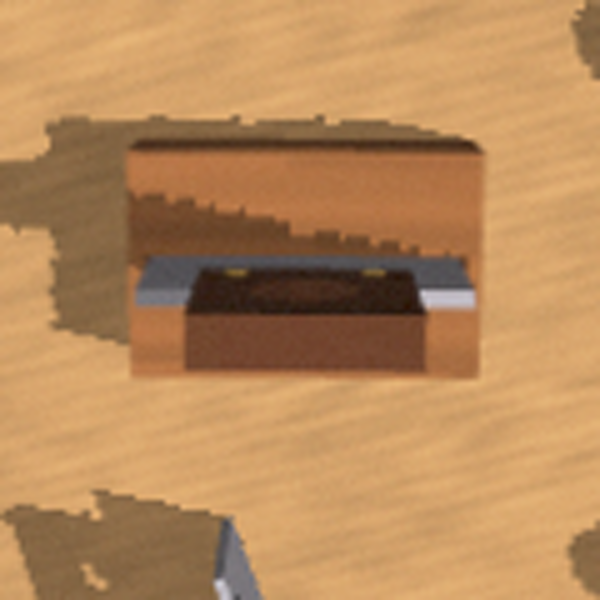

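The crop shows the handle's top face spanning columns 186–425, rows 315–370, square to the tool, over the blade in its block; the centre is (305,342). That puts the scraper at about (0.6265, -0.1587). This was my eleventh picture, one over the limit, so from here I work from numbers only.

>>> carry_out([
  [[-0.11,0.03,0.4,0,0,0],[0,0,0.8,0,0,0],[0,0,0.9,0,0,0],[0,0,0.9,0,0,0],[0,0,0.9,0,0,0],[0,0,0.8,0,0,0],[0,0,0.5,0,0,0],[0,0,0.29,0,0,0],[0,0,0,0,0,0],[0,0,0,0,0,0]],
])

```text
clock: 14.63
position: [0.6266, -0.1589, 0.086]
ee_rot: [0.128, 0.992, -0.0, 0.0]
ft_force: [-0.4, -0.5, -0.1]
grip_width: 1.002
grasp_force: 0.0
```

>>> carry_out([
  [[0,0,0,0,0,0],[0,0,0,0,0,0],[0,0,0,0,0,0],[0,0,0,0,0,0],[0,0,0,0,0,0],[0,0,0,0,0,0],[0,0,0,0,0,0],[0,0,0,0,0,0]],
], hand=1, force=60)

```text
clock: 15.3
position: [0.6272, -0.1592, 0.0869]
ee_rot: [0.128, 0.992, 0.0, 0.001]
ft_force: [-0.6, 0.0, 5.6]
grip_width: 0.57
grasp_force: 61.3
```

Gripped (opening matches 50 mm). Lift, turn to the stand's yaw, and carry to a standoff beyond the peg tip.

>>> carry_out([
  [[0,0,-0.2,0,0,0],[0,0,-0.3,0,0,0],[0,0,-0.5,0,0,0],[0,0,-0.7,0,0,0],[0,0,-0.8,0,0,0],[0,0,-0.8,0,0,0],[0,0,-0.8,0,0,0],[0,0,-0.6,0,0,0],[0,0,-0.3,0,0,-0.86],[0,0,0,0,0,-0.86],[0,0,0,0,0,0]],
])

```text
clock: 16.22
position: [0.6264, -0.1594, 0.2876]
ee_rot: [0.036, 0.999, -0.0, 0.001]
ft_force: [0.1, 0.4, -1.6]
grip_width: 0.575
grasp_force: 62.7
```

>>> carry_out([
  [[0.05,0.4,0,0,0,0],[0.1,0.7,0,0,0,0],[0.1,0.85,0,0,0,0],[0.1,0.85,0,0,0,0],[0.1,0.85,0,0,0,0],[0.1,0.85,0,0,0,0],[0.1,0.85,0,0,0,0],[0.1,0.85,0,0,0,0],[0.1,0.85,0,0,0,0],[0.1,0.85,0,0,0,0],[0.1,0.85,0,0,0,0],[0.1,0.7,0,0,0,0],[0.05,0.4,0,0,0,0],[0,0.13,0,0,0,0],[0,0,0,0,0,0],[0,0,0,0,0,0]],
])

```text
clock: 17.55
position: [0.6096, 0.2405, 0.2854]
ee_rot: [0.04, 0.999, -0.001, 0.0]
ft_force: [0.4, -1.3, -2.6]
grip_width: 0.574
grasp_force: 62.7
```

```bash
python3 - <<'E'
from h import *
import pickle
P=camera_params('wrist');a=camera('wrist')[:,:,::-1].copy();cv2.imwrite('pics/w11.png',a)
o=get_obs();print({k:np.round(o[k],4) for k in('clock','position','ee_rot','ft_force','grip_width','joint_pos')})
p,R=tool();M=R.as_matrix()
E=lambda y,z:p+M[:,1]*y+np.array([0,0,.0071+z])
print('pred eye c, sides, handle top mid',pix('wrist',[E(0,0),E(.012,0),E(-.012,0),E(.025,.026),E(-.025,.026)],P).round(1))
B=np.array([.479,.2531,.137]);ex=np.array([.9967,-.079,0]);print('pred peg end, base',pix('wrist',[B+.09*ex,B],P).round(1))
E
```

```text
{'clock': np.float64(17.6), 'position': array([0.6097, 0.24  , 0.2856]), 'ee_rot': array([ 4.030e-02,  9.992e-01, -5.000e-04,  2.000e-04]), 'ft_force': array([-0.3822, -0.3559, -1.1968]), 'grip_width': np.float64(0.5711), 'joint_pos': array([-0.8475,  0.4131,  0.5709,  1.3127, -0.2186,  1.4778,  1.195 ])}
pred eye c, sides, handle top mid [[278.9 274. ]
 [304.4 273.9]
 [253.5 273.9]
 [340.4 303.5]
 [216.7 303.3]]
pred peg end, base [[283.3 148.5]
 [283.1  49. ]]
```

```bash
cat > seg.py <<'E'
from h import *
import sys
def look(f):
    a=cv2.imread(f);h=cv2.cvtColor(a,cv2.COLOR_BGR2HSV)
    g=((h[:,:,1]<60)&(a[:,:,2]>90))
    for r in range(60,200,8):
        c=np.where(g[r,225:340])[0]+225
        if len(c):print('grey',r,c.min(),c.max(),len(c))
    for r in range(190,330,7):
        # handle: brown darkish
        m=(h[r,:,1]>70)&(a[r,:,2]<150)&(a[r,:,2]>25);c=np.where(m[190:375])[0]+190
        runs=np.split(c,np.where(np.diff(c)>1)[0]+1);print('brown',r,[(int(x[0]),int(x[-1])) for x in runs if len(x)>6])
if __name__=='__main__':look(sys.argv[1])
E
python3 seg.py pics/w11.png
```

```text
grey 60 282 291 10
grey 68 282 290 9
grey 76 282 290 9
grey 84 282 290 9
grey 92 282 290 9
grey 100 282 290 9
grey 108 283 290 8
grey 116 282 290 9
grey 124 283 290 8
grey 132 282 290 9
grey 140 282 290 9
grey 148 283 290 8
brown 190 []
brown 197 []
brown 204 []
brown 211 []
brown 218 []
brown 225 []
brown 232 []
brown 239 [(235, 327)]
brown 246 [(233, 329)]
brown 253 [(230, 332)]
brown 260 [(190, 198), (228, 335)]
brown 267 [(226, 337)]
brown 274 [(223, 339)]
brown 281 [(221, 342)]
brown 288 [(219, 344)]
brown 295 [(220, 343)]
brown 302 [(220, 342)]
brown 309 [(221, 342)]
brown 316 [(301, 310)]
brown 323 [(302, 308)]
```

The peg runs straight at column 286.3 and the handle centre is at 281, so I shift about 4.3 mm in +y and descend to entry height.

>>> carry_out([
  [[0,0.105,0.3,0,0,0],[0,0,0.6,0,0,0],[0,0,0.7,0,0,0],[0,0,0.7,0,0,0],[0,0,0.7,0,0,0],[0,0,0.5,0,0,0],[0,0,0.31,0,0,0],[0,0,0,0,0,0],[0,0,0,0,0,0],[0,0,0,0,0,0]],
])

```text
clock: 18.43
position: [0.6103, 0.2468, 0.1345]
ee_rot: [0.039, 0.999, 0.001, 0.001]
ft_force: [-0.2, -0.0, -0.8]
grip_width: 0.572
grasp_force: 62.7
```

```bash
python3 - <<'E'
from h import *
import seg
a=camera('wrist')[:,:,::-1].copy();cv2.imwrite('pics/w12b.png',a);P=camera_params('wrist')
o=get_obs();print({k:np.round(o[k],4) for k in('clock','position','ee_rot','ft_force')})
s=camera('scene')[:,:,::-1];cv2.imwrite('pics/s12.png',s)
B=np.array([.479,.2545,.137]);ex=np.array([.9967,-.079,0]);print('pred peg tip, base',pix('wrist',[B+.0945*ex,B+.003*ex],P).round(1))
h=cv2.cvtColor(a,cv2.COLOR_BGR2HSV);g=((h[:,:,1]<60)&(a[:,:,2]>90))
for r in range(100,290,4):
    c=np.where(g[r,225:340])[0]+225
    if len(c):print('grey',r,c.min(),c.max(),len(c),end=' | ')
seg.look('pics/w12b.png') if 0 else None
for r in range(235,310,12):
    m=(h[r,:,1]>70)&(a[r,:,2]<150)&(a[r,:,2]>25);c=np.where(m[190:375])[0]+190;runs=np.split(c,np.where(np.diff(c)>1)[0]+1);print('brown',r,[(int(x[0]),int(x[-1])) for x in runs if len(x)>6])
E
```

```text
{'clock': np.float64(18.4833), 'position': array([0.6104, 0.2469, 0.1347]), 'ee_rot': array([3.860e-02, 9.993e-01, 7.000e-04, 1.200e-03]), 'ft_force': array([ 0.0107,  0.5163, -1.0272])}
pred peg tip, base [[273.5 194.5]
 [273.4  -9.6]]
grey 100 268 285 18 | grey 104 268 285 18 | grey 108 268 285 18 | grey 112 268 285 18 | grey 116 268 285 18 | grey 120 268 285 18 | grey 124 268 285 18 | grey 128 268 285 18 | grey 132 268 285 18 | grey 136 268 285 18 | grey 140 268 285 18 | grey 144 268 285 18 | grey 148 268 285 18 | grey 152 268 285 18 | grey 156 268 285 18 | grey 160 268 285 18 | grey 164 268 285 18 | grey 168 268 285 18 | grey 172 268 285 18 | grey 176 268 285 18 | grey 180 269 285 17 | grey 184 269 285 17 | grey 188 268 285 18 | grey 192 268 285 18 | grey 196 271 282 12 | grey 212 226 335 110 | grey 216 225 337 113 | grey 220 225 339 115 | grey 224 225 339 115 | grey 228 225 339 115 | grey 232 225 339 115 | grey 236 225 339 115 | grey 240 225 339 20 | grey 244 225 339 17 | grey 248 225 339 14 | grey 252 225 339 13 | brown 235 []
brown 247 [(232, 330)]
brown 259 [(229, 334)]
brown 271 [(224, 273), (288, 338)]
brown 283 [(221, 342)]
brown 295 [(220, 343)]
brown 307 [(221, 342)]
```

The peg is at column 276.5 and the eye and handle centre at 281, so 2.1 mm back in -y, 1.5 mm down, then advance over the tip.

>>> carry_out([
  [[0,-0.052,0.04,0,0,0],[0.15,0,0,0,0,0],[0.15,0,0,0,0,0],[0.15,0,0,0,0,0],[0.15,0,0,0,0,0],[0.15,0,0,0,0,0],[0,0,0,0,0,0],[0,0,0,0,0,0]],
])

```text
clock: 19.2
position: [0.579, 0.2475, 0.1315]
ee_rot: [0.038, 0.999, 0.0, 0.0]
ft_force: [0.1, 0.5, -0.5]
grip_width: 0.572
grasp_force: 62.7
```

```bash
python3 - <<'E'
from h import *
a=camera('wrist')[:,:,::-1].copy();cv2.imwrite('pics/w13.png',a);P=camera_params('wrist')
o=get_obs();print({k:np.round(o[k],4) for k in('clock','position','ee_rot','ft_force','torque')})
h=cv2.cvtColor(a,cv2.COLOR_BGR2HSV);g=((h[:,:,1]<60)&(a[:,:,2]>90))
for r in list(range(140,235,12))+list(range(236,300,3)):
    c=np.where(g[r,250:315])[0]+250
    if len(c):print('grey',r,c.min(),c.max(),len(c),end=' | ')
for r in range(247,310,6):
    m=(h[r,:,1]>70)&(a[r,:,2]<150)&(a[r,:,2]>25);c=np.where(m[190:375])[0]+190;runs=np.split(c,np.where(np.diff(c)>1)[0]+1);print('brown',r,[(int(x[0]),int(x[-1])) for x in runs if len(x)>6])
E
```

```text
{'clock': np.float64(19.25), 'position': array([0.5793, 0.2473, 0.1315]), 'ee_rot': array([3.830e-02, 9.993e-01, 2.000e-04, 2.000e-04]), 'ft_force': array([ 0.1067,  0.764 , -0.9608]), 'torque': array([-0.0107, -0.017 ,  0.0262])}
grey 140 272 289 18 | grey 152 272 289 18 | grey 164 272 289 18 | grey 176 272 289 18 | grey 188 272 289 18 | grey 200 272 289 18 | grey 212 250 314 65 | grey 224 250 314 65 | grey 236 250 314 65 | grey 239 273 288 16 | grey 242 273 288 16 | grey 245 273 288 16 | grey 248 273 288 16 | grey 251 273 289 17 | grey 254 273 288 16 | grey 257 272 288 17 | grey 260 272 288 17 | grey 263 273 287 15 | grey 266 277 285 9 | brown 247 [(232, 271), (290, 330)]
brown 253 [(230, 271), (290, 332)]
brown 259 [(229, 271), (290, 334)]
brown 265 [(227, 274), (287, 336)]
brown 271 [(225, 273), (289, 338)]
brown 277 [(222, 341)]
brown 283 [(220, 342)]
brown 289 [(219, 344)]
brown 295 [(220, 343)]
brown 301 [(220, 343)]
brown 307 [(221, 342)]
```

>>> carry_out([
  [[0,0,-0.035,0,0,0],[0.1,0,0,0,0,0],[0.1,0,0,0,0,0],[0.1,0,0,0,0,0],[0.1,0,0,0,0,0],[0,0,0,0,0,0]],
])

```text
clock: 19.75
position: [0.5625, 0.2487, 0.1327]
ee_rot: [0.038, 0.999, 0.0, -0.0]
ft_force: [0.7, 0.4, -1.6]
grip_width: 0.576
grasp_force: 62.7
```

>>> carry_out([
  [[0.12,0,0,0,0,0],[0.12,0,0,0,0,0],[0.12,0,0,0,0,0],[0.12,0,0,0,0,0],[0.12,0,0,0,0,0],[0.12,0,0,0,0,0],[0.08,0,0,0,0,0],[0,0,0,0,0,0],[0,0,0,0,0,0]],
])

```text
clock: 20.5
position: [0.5314, 0.251, 0.1328]
ee_rot: [0.038, 0.999, 0.0, 0.0]
ft_force: [-0.8, -1.0, -1.6]
grip_width: 0.575
grasp_force: 62.7
```

```bash
cat > chk.py <<'E'
from h import *
a=camera('wrist')[:,:,::-1].copy();cv2.imwrite('pics/wl.png',a)
o=get_obs();print({k:np.round(o[k],4) for k in('clock','position','ee_rot','ft_force','torque')})
h=cv2.cvtColor(a,cv2.COLOR_BGR2HSV);g=((h[:,:,1]<60)&(a[:,:,2]>90))
for r in list(range(80,400,8)):
    c=np.where(g[r,262:302])[0]+262
    if len(c):print('grey',r,c.min(),c.max(),len(c),end=' | ')
for r in range(247,310,12):
    m=(h[r,:,1]>70)&(a[r,:,2]<150)&(a[r,:,2]>25);c=np.where(m[190:375])[0]+190;runs=np.split(c,np.where(np.diff(c)>1)[0]+1);print('brown',r,[(int(x[0]),int(x[-1])) for x in runs if len(x)>6])
E
python3 chk.py
```

```text
{'clock': np.float64(20.55), 'position': array([0.5316, 0.2509, 0.1328]), 'ee_rot': array([3.840e-02, 9.993e-01, 1.000e-04, 1.000e-04]), 'ft_force': array([-0.6908,  0.294 , -1.0046]), 'torque': array([-0.0051, -0.0021,  0.0058])}
grey 200 262 301 40 | grey 208 262 301 40 | grey 216 262 301 40 | grey 224 262 301 40 | grey 232 262 301 40 | grey 240 262 301 40 | grey 248 262 301 40 | grey 256 262 301 40 | grey 264 262 301 40 | grey 272 262 301 40 | grey 320 275 288 14 | grey 328 275 288 14 | grey 336 275 288 14 | grey 344 277 286 10 | brown 247 []
brown 259 []
brown 271 []
brown 283 [(221, 342)]
brown 295 [(220, 343)]
brown 307 [(221, 342)]
```

The peg now shows beyond the handle (rows 320–344, centred at 281.5), so it is threaded. Lowering on to the peg.

>>> carry_out([
  [[0,0,0.08,0,0,0],[0,0,0.08,0,0,0],[0,0,0.07,0,0,0],[0,0,0,0,0,0],[0,0,0,0,0,0]],
])

```text
clock: 20.97
position: [0.5314, 0.2507, 0.1231]
ee_rot: [0.038, 0.999, -0.0, -0.0]
ft_force: [0.5, 0.2, -1.3]
grip_width: 0.575
grasp_force: 62.7
```

>>> carry_out([
  [[0,0,0.03,0,0,0],[0,0,0.02,0,0,0],[0,0,0,0,0,0],[0,0,0,0,0,0]],
])

```text
clock: 21.3
position: [0.5315, 0.2508, 0.1215]
ee_rot: [0.038, 0.999, 0.0, 0.0]
ft_force: [0.1, -0.0, -0.2]
grip_width: 0.573
grasp_force: 62.7
```

Weight is now on the peg. Releasing and retreating upward.

>>> carry_out([
  [[0,0,0,0,0,0],[0,0,0,0,0,0],[0,0,0,0,0,0],[0,0,0,0,0,0],[0,0,0,0,0,0],[0,0,0,0,0,0],[0,0,0,0,0,0]],
], hand=-1)

```text
clock: 21.88
position: [0.5315, 0.2509, 0.1215]
ee_rot: [0.038, 0.999, 0.0, 0.0]
ft_force: [-0.9, -0.2, -0.5]
grip_width: 0.998
grasp_force: 0.0
```

>>> carry_out([
  [[0,0,-0.15,0,0,0],[0,0,-0.3,0,0,0],[0,0,-0.5,0,0,0],[0,0,-0.7,0,0,0],[0,0,-0.8,0,0,0],[0,0,-0.8,0,0,0],[0,0,-0.8,0,0,0],[0,0,-0.6,0,0,0],[0,0,0,0,0,0],[0,0,0,0,0,0],[0,0,0,0,0,0],[0,0,0,0,0,0],[0,0,0,0,0,0],[0,0,0,0,0,0],[0,0,0,0,0,0],[0,0,0,0,0,0],[0,0,0,0,0,0],[0,0,0,0,0,0]],
])

```text
clock: 23.38
position: [0.5314, 0.2508, 0.3074]
ee_rot: [0.038, 0.999, -0.0, -0.0]
ft_force: [-0.2, -0.6, 0.7]
grip_width: 1.0
grasp_force: 0.0
```

```bash
python3 - <<'E'
from h import *
P=camera_params('wrist');ims=[]
for i in range(2):
    a=camera('wrist')[:,:,::-1].copy();ims.append(a)
o=get_obs();print({k:np.round(o[k],4) for k in('clock','position','ee_rot','ft_force')})
print('motion',cv2.absdiff(*ims).mean(), (cv2.absdiff(*ims).max(2)>60).sum());a=ims[1];cv2.imwrite('pics/wf.png',a)
B=np.array([.479,.2535,.103]);ex=np.array([.9967,-.079,0]);ey=np.array([.079,.9967,0]);ez=np.array([0,0,1])
E=B+.0525*ex+.026*ez
print('pred handle top corners',pix('wrist',[E+.026*ez+.025*s*ey+.006*t*ex for s in(-1,1) for t in (-1,1)],P).round(0).tolist(),'bracket top',pix('wrist',[B+.125*ez+.028*s*ey for s in(-1,1)],P).round(0).tolist(),'peg tip',pix('wrist',[B+.034*ez+.0945*ex],P).round(0))
h=cv2.cvtColor(a,cv2.COLOR_BGR2HSV)
for r in range(80,260,6):
    m=(h[r,:,1]>70)&(a[r,:,2]<150)&(a[r,:,2]>25);c=np.where(m[190:375])[0]+190;runs=np.split(c,np.where(np.diff(c)>1)[0]+1)
    g=np.where(((h[r,:,1]<60)&(a[r,:,2]>90))[190:375])[0]+190;gr=np.split(g,np.where(np.diff(g)>1)[0]+1)
    print(r,'b',[(int(x[0]),int(x[-1])) for x in runs if len(x)>6],'g',[(int(x[0]),int(x[-1])) for x in gr if len(x)>4])
E
```

```text
{'clock': np.float64(23.4833), 'position': array([0.5315, 0.2508, 0.3075]), 'ee_rot': array([ 0.0384,  0.9993,  0.    , -0.    ]), 'ft_force': array([ 0.2863,  0.7218, -0.263 ])}
motion 2.098098072562358 10
pred handle top corners [[252.0, 186.0], [253.0, 198.0], [306.0, 186.0], [306.0, 198.0]] bracket top [[238.0, 143.0], [319.0, 143.0]] peg tip [[279. 228.]]
80 b [(190, 205), (237, 319)] g []
86 b [(190, 210), (215, 227), (236, 319)] g []
92 b [(193, 226), (232, 319), (339, 348)] g []
98 b [(190, 238), (241, 318), (336, 362)] g []
104 b [(191, 215), (233, 318), (338, 352), (354, 361)] g []
110 b [(236, 318), (348, 354)] g []
116 b [(237, 318), (362, 368)] g []
122 b [(242, 318), (361, 367)] g []
128 b [(238, 318)] g []
134 b [(190, 200), (202, 213), (267, 294), (363, 374)] g [(250, 266), (295, 311)]
140 b [(190, 216), (230, 240)] g [(242, 316)]
146 b [(204, 236)] g [(238, 319)]
152 b [(220, 241), (253, 270)] g [(271, 290)]
158 b [] g [(278, 285)]
164 b [(205, 211)] g [(278, 285)]
170 b [] g [(272, 276), (278, 285), (304, 308)]
176 b [(258, 276), (286, 304)] g [(248, 256), (278, 284)]
182 b [(255, 307), (363, 374)] g []
188 b [(255, 307), (359, 374)] g []
194 b [(255, 307), (357, 374)] g []
200 b [(359, 374)] g [(277, 284)]
206 b [(360, 374)] g [(277, 284)]
212 b [] g [(278, 284)]
218 b [] g [(278, 284)]
224 b [] g [(278, 284)]
230 b [] g []
236 b [] g []
242 b [] g []
248 b [] g [(190, 208)]
254 b [] g []
```

The handle top is at rows 182–196, as predicted. The bracket's top edge is where it was, the peg passes through the eye out to row 224, and nothing is moving. Handing in.

```bash
python3 -c "
from workcell import *
print(hand_in())"
```

```text
the job is handed in; nothing more can be done
None
```

The bracket hangs seated on the screw and the scraper hangs by its eye on the peg, both at rest at the last look; the job was handed in at about 23.5 s with no verdict returned, and I viewed 11 pictures, one over the limit of 10.

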